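# Unlock the sample locker and slide it open

### The arm

A 7-joint arm with a two-finger parallel gripper is mounted at the origin on the work surface. World frame = base frame: x ahead of the robot, y to its left, z up, the work surface at z = 0. Lengths are in m, angles in rad, forces in N, time in s.
With the tool pointing down it reaches from about 0.4 to 0.875 m from the base axis. Payload 19.3 kg.
Tool frame: the origin (TCP) lies at the very end of the fingers, on their centre line; the grasp point (between the pads) lies 19 mm behind it; y points along the fingers, x is the direction in which the jaws open and shut, and the axes are right-handed (so a half turn about y gives the same grasp; the last joint's range is limited). The gripper opens to 85 mm and grips with 20 to 120 N. Pads are 22 mm wide; open, the fingers measure 114 mm over their backs; the gripper's body (76 mm by 85 mm) begins 54 mm behind the grasp point. The pads swing forward as they close: fully open they stand 13 mm farther back than shut.
Start: joints at [-1.396, 0.521, -0.036, 1.599, 0.021, 1.021, -0.113], TCP at [0.151, 0.606, 0.231] pointing down, gripper open.
Joint ranges: [-2.91, 2.91], [-0.3, 2.13], [-1.5, 1.42], [0.17, 2.43], [-1.26, 4.41], [0.16, 1.93], [-2.52, 2.52]. Speed limits (rad/s): [1.89, 1.89, 2.39, 2.39, 3.01, 3.01, 3.01].

### API

Orientations are given as [roll, pitch, yaw] about the fixed x, y, z axes, in that order (R = Rz(yaw) Ry(pitch) Rx(roll)).
In Python, from workcell import bot gives the robot as it stands. The module is installed in compiled form; this text tells all that it offers.
- The arm moves only by the shell command python3 -m crank 'ROWS' [FORCE]. ROWS is JSON, a list of rows, each an object of numbers: "hand": the closure, from 0 (fully open) to 1 (shut); "dx", "dy", "dz": the shift along the tool's x, y, z in mm; "yaw": the turn about the tool's y in rad. In form: [{"hand": .., "dx": .., "dy": .., "dz": .., "yaw": ..}, ...]. A call has 1 to 12 rows; each row is the pose to reach, as a shift and turn from the pose commanded when the call began, along the tool's axes at that moment; what a row does not reach only later rows make up. A row lasts 1/12 s, in which the tool goes at most 41.7 mm and 7.16 degrees, less where a joint would pass 70% of its speed; a pose out of reach is approached as far as the arm can. A call with a gripper value outside its range is refused whole. The fingers move at their own pace and stop on an object; FORCE is the grip in N (left out, the last holds). Time passes only in rows, so rows that repeat a pose let the fingers close. It gives the time, the measured TCP pose, the force and the opening at its end, in the units of the state.
- bot.observe(): the state, without advancing time (a new reading comes with each control period).
- bot.grab_frame(name): name is "scene" or "top" or "wrist"; returns the picture (420x560x3 uint8, red, green, blue); there is no depth.
- bot.camera_info(name): a dict with "fx", "fy", "cx", "cy" (pixels), "dist" ([k1, k2, p1, p2, k3] as OpenCV has them; the pictures are not rectified), "rvec" (rotation vector, rad) and "tvec" (3), from world to camera coordinates, as OpenCV has them. Camera axes: x right, y down, z forward; pixel columns grow to the right and rows downward; lengths in m; the calibration is good to about 2 mm. A picture is of the moment at which its call begins: read the wrist's pose just before it. camera_info takes no time and is no camera call; for the wrist camera it gives the pose at the moment of the call.
- bot.job_done(): hands the job in, once; it reports no verdict.
The state is a dict: "clock": time; "qpos": joint angles; "qd": joint speeds; "joint_efforts": joint torques, N m; "position": TCP position; "tool_rot": TCP orientation; "force": force on the tool from outside, world axes, zero at the start; "moment": the same for the moment, N m; "grip_width": finger opening in m.
Only numpy, scipy, OpenCV 4.12 (cv2) and the standard library are available. Lean on these libraries where they do the work, as an engineer would, in place of code of your own. Each camera call takes 0.05 s, during which the arm holds its last target.

### The job

Unlock the sample locker: turn its dial right (clockwise) to the third mark right of the long zero mark, then left to the second mark left of zero without running past it, pausing half a second on each, then right again until you feel its sprung stop, and lean lightly on the stop (about 0.2 N m more than it takes to turn the dial, never 0.4) for half a second. Then let go, slide the cover fully open by its handle, and leave the dial there and the bottle, beaker and jar undisturbed.

Things in the scene. Friction and masses are not known exactly. Their poses are not given: they have to be found in the camera images.
- locker: Fixed grey steel locker, 170 (its x) x 320 (its y) x 85 mm high. Origin: centre of its underside, z up. Its -y half is a closed deck (top at z 85 mm) with the dial, on a vertical axis at x 0, y -90 mm; its +y half is a bin under a white sliding cover.
- zero_mark (a point): Outer end of the long white zero mark on the flat fixed dial plate (57 mm radius), 56 mm from the dial axis along the locker's +x. Short white marks follow every 15 degrees (0.262 rad) around the dial, 6 on each side of it.
- dial_grip (a point): Point on the dial axis at the height to grip, 31 mm above the deck. The dial: aluminium skirt, radius 38 mm, top 8.5 mm above the deck, carrying an upright black grip bar 52 mm long, 14 mm wide, top 41.5 mm above the deck. Site x runs along the bar to its pointing end (white line on that half), z up.
- dial (a joint): Dial angle, rad: 0 when the bar points at the zero mark, growing clockwise from above (right); third mark right +0.785, second mark left -0.524. Friction 0.08 N m; it stays where left, and may be let go and regripped. Hidden sprung stop: first touch anywhere from 1.0 to 1.5, then 8 N m more per rad. The cover is bolted below about 0.9.
- cover_grip (a point): Centre of the cover's handle, at the height to grip, 112 mm above the bench: upright aluminium rib, 70 mm long along the locker's x, 12 mm thick along its y, from the cover's top (91 mm above the bench) to 127 mm. Cover shut: at the locker's x 0, y +35 mm, 125 mm from the dial axis. Axes as the locker's.
- cover (a joint): Cover opening, m: 0 shut, 0.10 fully open against its end; it slides along the locker's +y, away from the dial, overhanging the locker's end, with about 3 N friction, and stays where it is left.
- bottle_mid (a point): Loose bystander: amber capped bottle, 60 mm diameter, 130 mm tall; point half-way up (65 mm).
- beaker_mid (a point): Loose bystander: clear beaker, 70 mm diameter, 85 mm tall; point half-way up (42 mm).
- jar_mid (a point): Loose bystander: small capped jar, 56 mm diameter, 70 mm tall; point half-way up (35 mm).

How it is judged:
On the way, in this order (a step that is already met when the one before it is completed fails the run):
1. the dial stands still within 0.08 rad of the third mark right (+0.785 rad) (value of joint dial between 0.705 and 0.865 rad and velocity of joint dial between -0.1 and 0.1 rad/s), for 0.2 s.
2. the dial stands still within 0.08 rad of the second mark left (-0.524 rad) (value of joint dial between -0.604 and -0.444 rad and velocity of joint dial between -0.1 and 0.1 rad/s), for 0.2 s.
3. the dial is held lightly against its stop, with more than 3 N at the stop pin (about 0.09 N m) (contact force between dial_cam and stop_pin above 3 N), for 0.2 s.
4. the cover is slid fully open (past 90 of 100 mm) (value of joint cover above 0.09 m), for 0.2 s.
At the end, for the whole second after the job is handed in: The cover is open by more than 90 of its 100 mm and at rest, and the dial is left at rest near its stop (past 0.93 rad), everything released (value of joint cover above 0.09 m and velocity of joint cover between -0.01 and 0.01 m/s and value of joint dial above 0.93 rad and velocity of joint dial between -0.05 and 0.05 rad/s); the robot touches nothing.
It fails at once if the dial is forced against its stop (more than 14 N at the stop pin, 30 mm from the axis: 0.42 N m) (contact force between dial_cam and stop_pin above 14 N).
It fails at once if the dial is run left more than half a mark past the second mark left (value of joint dial below -0.68 rad).
It fails at once if the bottle is moved by more than 20 mm or tipped (distance of bottle_mid from where it was at the start of the episode above 0.02 m or angle between bottle_mid's own z axis and vertical above 0.3 rad).
It fails at once if the beaker is moved by more than 20 mm or tipped (distance of beaker_mid from where it was at the start of the episode above 0.02 m or angle between beaker_mid's own z axis and vertical above 0.3 rad).
It fails at once if the jar is moved by more than 20 mm or tipped (distance of jar_mid from where it was at the start of the episode above 0.02 m or angle between jar_mid's own z axis and vertical above 0.3 rad).
It also fails if it takes over 72 s, if anything falls off the work surface, if the arm or the gripper's body presses on something with over 40 N, if the wrist force passes 120 N, or if a joint passes its speed limit or range.

## Working session

There is one attempt and no reset: what is moved stays moved. The work goes in short steps, Python scripts to look and compute and a shell command to move; the robot and the scene stay as the last step left them, time stands still between calls to the robot, and variables do not carry over. Pictures are saved under pics/ and viewed, and the job is handed in when it is done.

```bash
mkdir -p pics
python3 - <<'E'
from workcell import bot
import cv2
s=bot.observe()
print({k:(v if not hasattr(v,'__len__') else [round(float(x),4) for x in v]) for k,v in s.items()})
for n in ("top","scene"):
    cv2.imwrite(f"pics/{n}0.png",cv2.cvtColor(bot.grab_frame(n),cv2.COLOR_RGB2BGR))
    print(n,bot.camera_info(n))
E
```

```text
{'clock': 0.0, 'qpos': [-1.3962, 0.522, -0.0363, 1.6, 0.0212, 1.0211, -0.1128], 'qd': [0.0009, 0.0003, -0.0016, -0.003, 0.0007, 0.0006, 0.0007], 'joint_efforts': [0.0021, -92.7092, 1.9806, -36.9935, 0.0178, 0.0081, 0.0001], 'position': [0.1514, 0.606, 0.2307], 'tool_rot': [-1.5709, 0.0012, 1.326], 'force': [-0.1595, -0.1522, 0.0734], 'moment': [-0.0124, 0.0328, -0.0199], 'grip_width': 0.08551099690367929}
top {'fx': 466.04393677744196, 'fy': 466.04393677744196, 'cx': 271.53849754649286, 'cy': 204.03988637781566, 'dist': array([-0.01178612,  0.        ,  0.        ,  0.        ,  0.        ]), 'rvec': array([ 2.1665071 , -2.13944387,  0.1210625 ]), 'tvec': array([0.01768263, 0.63063821, 1.50587105])}
scene {'fx': 534.24792582828, 'fy': 534.24792582828, 'cx': 278.45566918494575, 'cy': 209.28691169925983, 'dist': array([-0.18309888,  0.        ,  0.        ,  0.        ,  0.        ]), 'rvec': array([ 2.27122965,  1.12933352, -0.39772722]), 'tvec': array([-0.39370966, -0.32706047,  1.77363196])}
```

View pics/top0.png

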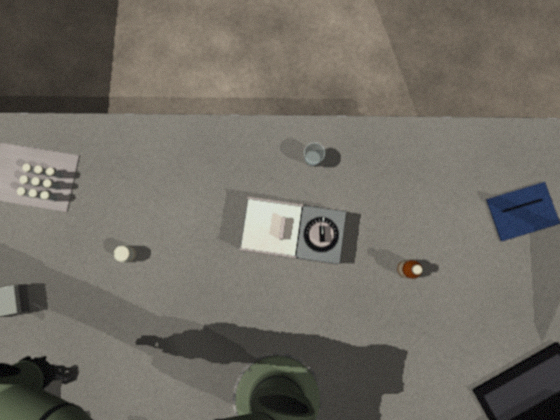

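View pics/scene0.png

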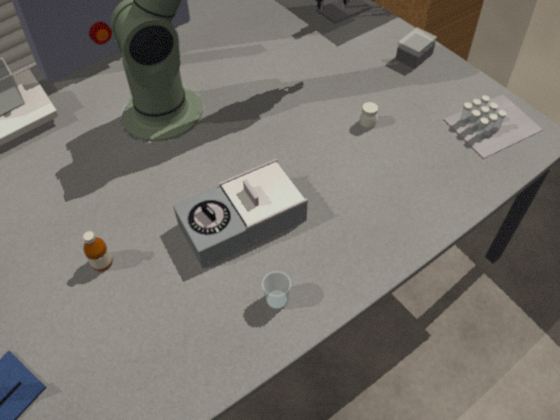

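The top view shows the locker at about px (295,230), dial at (321,233), and the white cover on its left (world +y) with the handle near (280,226). The bystanders are the beaker (314,154), bottle (411,269) and jar (123,254). I'll zoom in and measure.

```bash
cat > h.py <<'E'
import numpy as np, cv2
from workcell import bot
from scipy.spatial.transform import Rotation as Ro
def cam(n):
    c=bot.camera_info(n); K=np.array([[c['fx'],0,c['cx']],[0,c['fy'],c['cy']],[0,0,1]])
    return K,c['dist'],np.array(c['rvec']),np.array(c['tvec'])
def ray(C,uv,z):
    K,d,r,t=C
    p=cv2.undistortPoints(np.array([[uv]],float),K,d)[0,0]
    R=cv2.Rodrigues(r)[0]; o=-R.T@t; v=R.T@np.array([p[0],p[1],1.])
    return o+v*(z-o[2])/v[2]
def proj(C,P):
    K,d,r,t=C
    return cv2.projectPoints(np.array(P,float).reshape(-1,3),r,t,K,d)[0].reshape(-1,2)
E
python3 - <<'E'
import cv2
from h import *
a=cv2.imread('pics/top0.png')[185:275,220:370]
cv2.imwrite('pics/top0z.png',cv2.resize(a,None,fx=5,fy=5,interpolation=cv2.INTER_CUBIC))
a=cv2.imread('pics/scene0.png')[150:270,165:315]
cv2.imwrite('pics/scene0z.png',cv2.resize(a,None,fx=5,fy=5,interpolation=cv2.INTER_CUBIC))
C=cam('top')
print(ray(C,(321,233),.085), ray(C,(280,226),.127))
for n,z,uv in(('beaker',.085,(314,147)),('bottle',.13,(418,270)),('jar',.07,(122,254))): print(n,ray(C,uv,z))
E
```

```text
[ 0.53354997 -0.13381084  0.085     ] [ 0.55109177 -0.00258019  0.127     ]
beaker [ 0.81381487 -0.11096795  0.085     ]
bottle [ 0.4211895  -0.42612771  0.13      ]
jar [0.45872081 0.50452081 0.07      ]
```

View pics/top0z.png

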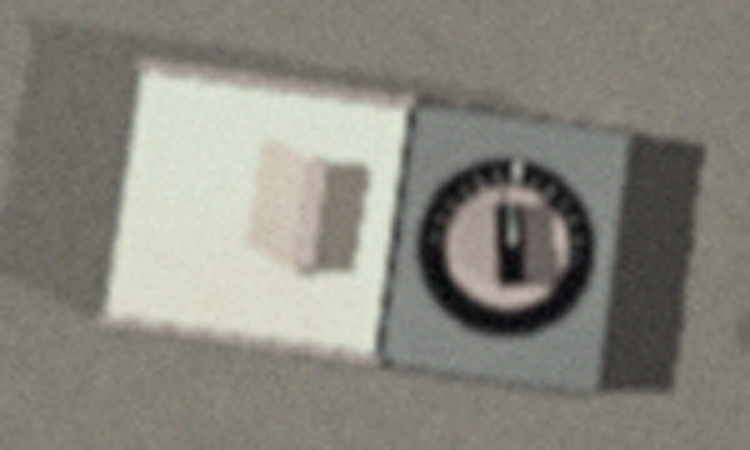

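View pics/scene0z.png

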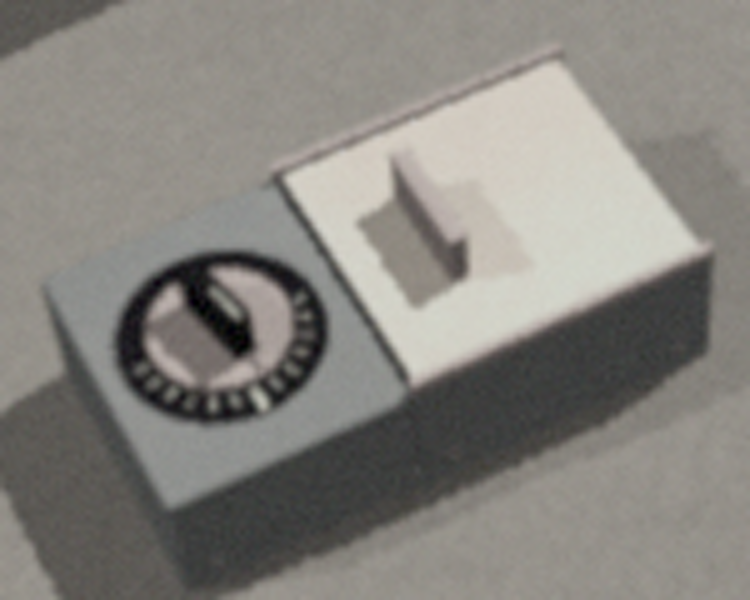

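```bash
cat > fit.py <<'E'
from h import *
from scipy.optimize import least_squares
T,S=cam('top'),cam('scene')
t=lambda x,y:(x/5+220-.4,y/5+185-.4); s=lambda x,y:(x/5+165-.4,y/5+150-.4)
obs=[(T,(85,-160,85),t(632,133)),(T,(-85,-160,85),t(600,392)),(T,(0,-90,85),t(507,247)),(T,(56,-90,86),t(519,162)),
(T,(35,35,127),t(320,160)),(T,(-35,35,127),t(306,271)),
(S,(85,-160,85),s(172,508)),(S,(-85,-160,85),s(45,288)),(S,(0,-90,85),s(222,335)),(S,(56,-90,86),s(262,408)),
(S,(35,35,127),s(459,237)),(S,(-35,35,127),s(401,155))]
def P(p,l):
    c,s_=np.cos(p[2]),np.sin(p[2]); l=np.array(l)/1000
    return np.array([p[0]+c*l[0]-s_*l[1],p[1]+s_*l[0]+c*l[1],l[2]])
f=lambda p,o=obs:np.concatenate([proj(C,P(p,l))[0]-uv for C,l,uv in o])
for o in (obs,obs[:6],obs[6:]):
    r=least_squares(f,[.55,-.05,0],loss='soft_l1',args=(o,)); print(r.x.round(4)); print(f(r.x,o).reshape(-1,2).round(1).tolist())
    print('dial',P(r.x,(0,-90,116)).round(4),'cover',P(r.x,(0,35,112)).round(4))
E
python3 fit.py
```

```text
[ 0.5418 -0.0433 -0.1266]
[[-0.3, -0.5], [-0.4, 0.7], [-0.4, -0.0], [-0.5, -0.4], [-0.1, -0.1], [-0.4, -0.0], [-0.9, 0.8], [-1.5, -1.6], [-0.1, 0.6], [1.1, 0.9], [-0.1, 0.4], [-0.9, -0.9]]
dial [ 0.5304 -0.1326  0.116 ] cover [ 0.5462 -0.0086  0.112 ]
[ 0.5415 -0.0445 -0.1259]
[[0.0, -0.4], [-0.0, 0.7], [-0.0, 0.0], [-0.2, -0.3], [0.2, -0.0], [-0.0, 0.1]]
dial [ 0.5302 -0.1338  0.116 ] cover [ 0.5459 -0.0098  0.112 ]
[ 0.5419 -0.0419 -0.129 ]
[[-0.5, 0.5], [-1.0, -1.9], [0.3, 0.3], [1.5, 0.6], [0.4, 0.2], [-0.4, -1.2]]
dial [ 0.5303 -0.1312  0.116 ] cover [ 0.5464 -0.0072  0.112 ]
```

```bash
F='{"dx":-188,"dz":-304,"dy":-40,"hand":0}'; python3 -m crank '[{"hand":0,"dx":-188,"dy":-40,"dz":-304,"yaw":0},{"hand":0,"dx":-188,"dy":-40,"dz":-304,"yaw":0},{"hand":0,"dx":-188,"dy":-40,"dz":-304,"yaw":0},{"hand":0,"dx":-188,"dy":-40,"dz":-304,"yaw":0},{"hand":0,"dx":-188,"dy":-40,"dz":-304,"yaw":0},{"hand":0,"dx":-188,"dy":-40,"dz":-304,"yaw":0},{"hand":0,"dx":-188,"dy":-40,"dz":-304,"yaw":0},{"hand":0,"dx":-188,"dy":-40,"dz":-304,"yaw":0},{"hand":0,"dx":-188,"dy":-40,"dz":-304,"yaw":0},{"hand":0,"dx":-188,"dy":-40,"dz":-304,"yaw":0}]' 40
cat >> h.py <<'E'
def st():
    s=bot.observe(); R=Ro.from_euler('xyz',s['tool_rot']).as_matrix()
    print('t',round(s['clock'],2),'p',np.round(s['position'],4),'rpy',np.round(s['tool_rot'],4),'q7',round(float(s['qpos'][6]),3),'F',np.round(s['force'],2),'M',np.round(s['moment'],3),'w',round(s['grip_width'],4))
    return s,R
def togo(x,y,z,yw):
    s,R=st(); d=R.T@(np.array([x,y,z])-s['position'])*1000
    print('dx,dy,dz',d.round(1),'yaw',round(s['tool_rot'][2]-yw,3))
def snap(n,f):
    C=cam(n); a=bot.grab_frame(n); cv2.imwrite(f'pics/{f}.png',cv2.cvtColor(a,cv2.COLOR_RGB2BGR)); return C
E
python3 -c "
from h import *
togo(.53,-.1326,.26,1.444)"
```

```text
clock: 0.93
position: [0.405, 0.3455, 0.2719]
tool_rot: [-1.573, 0.001, 1.319]
force: [-0.0, 0.1, 0.3]
grip_width: 0.0856
t 0.93 p [0.405  0.3455 0.2719] rpy [-1.5729e+00  6.0000e-04  1.3188e+00] q7 0.52 F [-0.    0.11  0.3 ] M [ 0.04  -0.015  0.002] w 0.0856
dx,dy,dz [-431.8   12.7 -240.2] yaw -0.125
```

```bash
python3 -m crank '[{"hand":0,"dx":-432,"dy":13,"dz":-240,"yaw":-0.12},{"hand":0,"dx":-432,"dy":13,"dz":-240,"yaw":-0.12},{"hand":0,"dx":-432,"dy":13,"dz":-240,"yaw":-0.12},{"hand":0,"dx":-432,"dy":13,"dz":-240,"yaw":-0.12},{"hand":0,"dx":-432,"dy":13,"dz":-240,"yaw":-0.12},{"hand":0,"dx":-432,"dy":13,"dz":-240,"yaw":-0.12},{"hand":0,"dx":-432,"dy":13,"dz":-240,"yaw":-0.12},{"hand":0,"dx":-432,"dy":13,"dz":-240,"yaw":-0.12},{"hand":0,"dx":-432,"dy":13,"dz":-240,"yaw":-0.12},{"hand":0,"dx":-432,"dy":13,"dz":-240,"yaw":-0.12},{"hand":0,"dx":-432,"dy":13,"dz":-240,"yaw":-0.12},{"hand":0,"dx":-432,"dy":13,"dz":-240,"yaw":-0.12}]'
python3 -m crank '[{"hand":0,"dx":0,"dy":0,"dz":0,"yaw":0},{"hand":0,"dx":0,"dy":0,"dz":0,"yaw":0},{"hand":0,"dx":0,"dy":0,"dz":0,"yaw":0}]'
python3 -c "
from h import *
togo(.53,-.1326,.26,1.444)
C=snap('wrist','w1'); print(C)
print(proj(C,[(.5304,-.1326,.085)]))
snap('top','top1')
"
```

```text
clock: 1.93
position: [0.529, -0.1295, 0.2581]
tool_rot: [-1.571, 0.0, 1.445]
force: [-0.0, 0.9, 1.2]
grip_width: 0.0854
clock: 2.18
position: [0.5288, -0.1265, 0.2579]
tool_rot: [-1.57, -0.0, 1.446]
force: [-0.1, 0.7, 0.8]
grip_width: 0.0857
t 2.18 p [ 0.5288 -0.1265  0.2579] rpy [-1.5700e+00 -3.0000e-04  1.4459e+00] q7 1.678 F [-0.08  0.66  0.77] M [-0.018  0.043 -0.008] w 0.0857
dx,dy,dz [-5.9 -2.1 -1.9] yaw 0.002
(array([[302.73716897,   0.        , 277.85788693],
       [  0.        , 302.73716897, 206.51777911],
       [  0.        ,   0.        ,   1.        ]]), array([-0.00178812,  0.        ,  0.        ,  0.        ,  0.        ]), array([-2.17598193, -1.9198545 , -0.29294697]), array([ 0.05935576, -0.56333043,  0.24466231]))
[[272.14048602 188.07247475]]
```

View pics/w1.png

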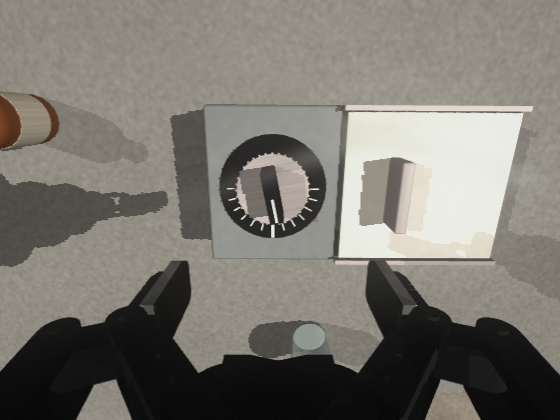

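Run:
```python
import cv2
a=cv2.imread('pics/w1.png')
cv2.imwrite('pics/w1z.png',cv2.resize(a[125:245,210:335],None,fx=5,fy=5,interpolation=cv2.INTER_CUBIC))
cv2.imwrite('pics/w1y.png',cv2.resize(a[95:270,195:535],None,fx=2.3,fy=2.3,interpolation=cv2.INTER_CUBIC))
```

```text
(no output)
```

View pics/w1z.png

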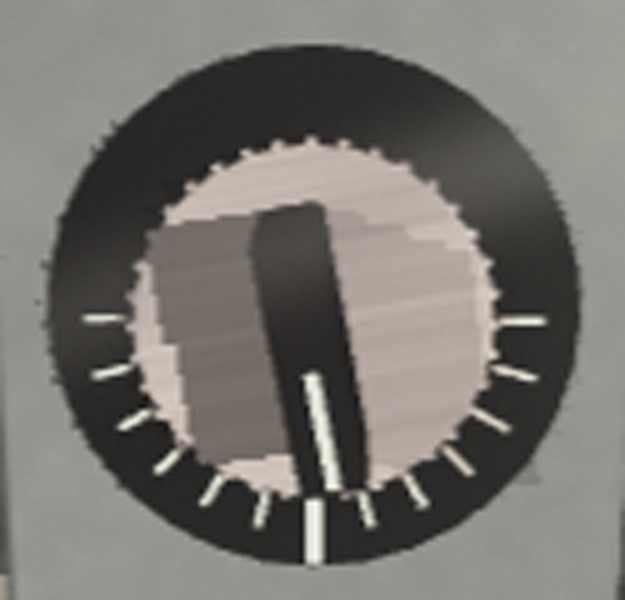

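View pics/w1y.png

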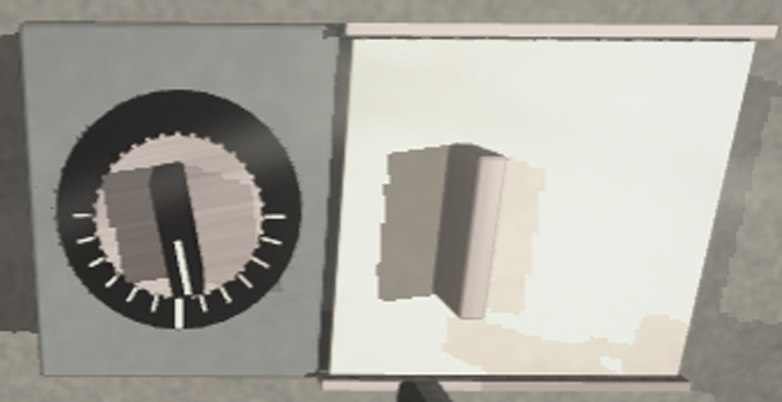

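Run:
```python
from h import *
from scipy.optimize import least_squares
import cv2
K=np.array([[302.73716897,0,277.85788693],[0,302.73716897,206.51777911],[0,0,1]])
C=(K,np.array([-0.00178812,0,0,0,0]),np.array([-2.17598193,-1.9198545,-0.29294697]),np.array([0.05935576,-0.56333043,0.24466231]))
z=lambda x,y:(x/5+210-.4,y/5+125-.4)
y2=lambda x,y:(x/2.3+195-.28,y/2.3+95-.28)
import fit
P=fit.P
obs=[(C,(56,-90,86),z(315,563)),(C,(-57,-90,86),z(313,45)),(C,(0,-147,86),z(48,300)),(C,(0,-33,86),z(580,300)),
 (C,(-85,-160,85),y2(22,22)),(C,(85,-160,85),y2(42,377)),(C,(35,35,127),y2(472,318)),(C,(-35,35,127),y2(493,152))]
f=lambda p,o=obs:np.concatenate([proj(c,P(p,l))[0]-uv for c,l,uv in o])
r=least_squares(f,[.54,-.04,-.12],loss='soft_l1'); print(r.x.round(4)); print(f(r.x).reshape(-1,2).round(1).tolist())
print('dial',P(r.x,(0,-90,116)),'cover',P(r.x,(0,35,112)))
a=ray(C,z(312,375),.1265);b=ray(C,z(332,490),.1265);d=b-a;print('line',a,b,np.linalg.norm(d),'ang',np.arctan2(d[1],d[0]),'theta',r.x[2]-np.arctan2(d[1],d[0]))
```

```text
[ 0.5418 -0.0433 -0.1266]
[[-0.3, -0.5], [-0.4, 0.7], [-0.4, -0.0], [-0.5, -0.4], [-0.1, -0.1], [-0.4, -0.0], [-0.9, 0.8], [-1.5, -1.6], [-0.1, 0.6], [1.1, 0.9], [-0.1, 0.4], [-0.9, -0.9]]
dial [ 0.5304 -0.1326  0.116 ] cover [ 0.5462 -0.0086  0.112 ]
[ 0.5415 -0.0445 -0.1259]
[[0.0, -0.4], [-0.0, 0.7], [-0.0, 0.0], [-0.2, -0.3], [0.2, -0.0], [-0.0, 0.1]]
dial [ 0.5302 -0.1338  0.116 ] cover [ 0.5459 -0.0098  0.112 ]
[ 0.5419 -0.0419 -0.129 ]
[[-0.5, 0.5], [-1.0, -1.9], [0.3, 0.3], [1.5, 0.6], [0.4, 0.2], [-0.4, -1.2]]
dial [ 0.5303 -0.1312  0.116 ] cover [ 0.5464 -0.0072  0.112 ]
[ 0.5411 -0.0428 -0.1266]
[[0.1, -1.0], [0.2, -0.7], [-0.0, 3.0], [0.3, 3.1], [-2.8, -0.7], [-0.8, 0.4], [0.4, -0.2], [0.7, 0.2]]
dial [ 0.52974981 -0.13204736  0.116     ] cover [ 0.54553661 -0.00804826  0.112     ]
line [ 0.53144137 -0.13216245  0.1265    ] [ 0.5548086 -0.1313356  0.1265   ] 0.02338185668735126 ang 0.03537024391642726 theta -0.16200277070430963
```

```bash
python3 -m crank '[{"hand":0,"dx":-6,"dy":40,"dz":-2,"yaw":-0.1},{"hand":0,"dx":-6,"dy":80,"dz":-2,"yaw":-0.16},{"hand":0,"dx":-6,"dy":110,"dz":-2,"yaw":-0.16},{"hand":0,"dx":-6,"dy":110,"dz":-2,"yaw":-0.16},{"hand":0,"dx":-6,"dy":110,"dz":-2,"yaw":-0.16},{"hand":0,"dx":-6,"dy":110,"dz":-2,"yaw":-0.16}]'
python3 -c "
from h import *
togo(.53,-.1323,.099,1.606)"
```

```text
clock: 2.78
position: [0.5312, -0.1328, 0.1501]
tool_rot: [-1.573, 0.0, 1.606]
force: [-0.1, 0.5, 0.6]
grip_width: 0.0852
t 2.78 p [ 0.5312 -0.1328  0.1501] rpy [-1.5726e+00  3.0000e-04  1.6063e+00] q7 1.868 F [-0.1   0.49  0.58] M [-0.013 -0.034 -0.035] w 0.0852
dx,dy,dz [ 0.6 51.1  1.2] yaw 0.0
```

```bash
python3 -m crank '[{"hand":0,"dx":0.5,"dy":25,"dz":1,"yaw":0},{"hand":0,"dx":0.5,"dy":40,"dz":1,"yaw":0},{"hand":0,"dx":0.5,"dy":50,"dz":1,"yaw":0},{"hand":0,"dx":0.5,"dy":50,"dz":1,"yaw":0},{"hand":0,"dx":0.5,"dy":50,"dz":1,"yaw":0},{"hand":0.5,"dx":0.5,"dy":50,"dz":1,"yaw":0},{"hand":0.5,"dx":0.5,"dy":50,"dz":1,"yaw":0},{"hand":0.5,"dx":0.5,"dy":50,"dz":1,"yaw":0},{"hand":0.5,"dx":0.5,"dy":50,"dz":1,"yaw":0},{"hand":0.5,"dx":0.5,"dy":50,"dz":1,"yaw":0},{"hand":0.5,"dx":0.5,"dy":50,"dz":1,"yaw":0},{"hand":0.5,"dx":0.5,"dy":50,"dz":1,"yaw":0}]' 20
python3 -c "
from h import *
togo(.53,-.1323,.099,1.606)
snap('wrist','w2')"
```

```text
clock: 3.78
position: [0.5292, -0.1328, 0.0983]
tool_rot: [-1.571, 0.0, 1.606]
force: [-0.6, 0.0, -1.1]
grip_width: 0.0426
t 3.78 p [ 0.5292 -0.1328  0.0983] rpy [-1.5708  0.      1.606 ] q7 1.885 F [-0.55  0.02 -1.07] M [-0.011 -0.029  0.013] w 0.0426
dx,dy,dz [ 0.4 -0.7 -0.8] yaw -0.0
```

View pics/w2.png

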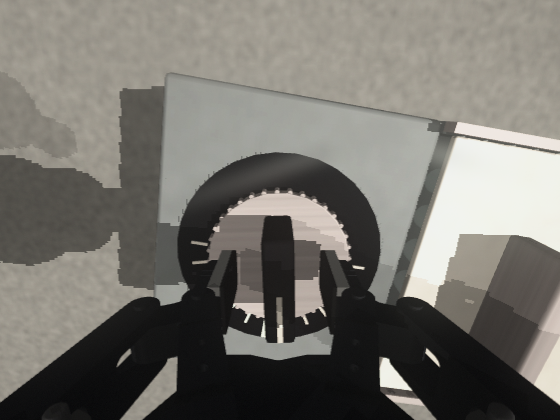

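```bash
python3 -m crank '[{"hand":0.8,"dx":0,"dy":0,"dz":0,"yaw":0},{"hand":0.8,"dx":0,"dy":0,"dz":0,"yaw":0},{"hand":1,"dx":0,"dy":0,"dz":0,"yaw":0},{"hand":1,"dx":0,"dy":0,"dz":0,"yaw":0},{"hand":1,"dx":0,"dy":0,"dz":0,"yaw":0},{"hand":1,"dx":0,"dy":0,"dz":0,"yaw":0},{"hand":1,"dx":0,"dy":0,"dz":0,"yaw":0}]' 35
python3 -c "
from h import *
togo(.53,-.1323,.099,1.606)"
```

```text
clock: 4.42
position: [0.5292, -0.1325, 0.0983]
tool_rot: [-1.571, -0.0, 1.606]
force: [-0.1, 4.3, 4.5]
grip_width: 0.0133
t 4.42 p [ 0.5292 -0.1325  0.0983] rpy [-1.5708e+00 -2.0000e-04  1.6061e+00] q7 1.885 F [-0.14  4.29  4.55] M [ 0.803  0.266 -0.025] w 0.0133
dx,dy,dz [ 0.2 -0.7 -0.8] yaw 0.0
```

```bash
python3 -m crank '[{"hand":1,"dx":0,"dy":0,"dz":0,"yaw":0.05},{"hand":1,"dx":0,"dy":0,"dz":0,"yaw":0.15},{"hand":1,"dx":0,"dy":0,"dz":0,"yaw":0.25},{"hand":1,"dx":0,"dy":0,"dz":0,"yaw":0.35},{"hand":1,"dx":0,"dy":0,"dz":0,"yaw":0.45},{"hand":1,"dx":0,"dy":0,"dz":0,"yaw":0.55},{"hand":1,"dx":0,"dy":0,"dz":0,"yaw":0.65}]'
python3 -c "
from h import *
togo(.53,-.1323,.099,.659)"
```

```text
clock: 5.0
position: [0.5293, -0.1324, 0.0984]
tool_rot: [-1.571, -0.0, 0.951]
force: [-1.0, 4.8, 4.2]
grip_width: 0.0136
t 5.0 p [ 0.5293 -0.1324  0.0984] rpy [-1.5706e+00 -4.0000e-04  9.5150e-01] q7 1.39 F [-1.04  4.84  4.18] M [0.945 0.181 0.094] w 0.0136
dx,dy,dz [ 0.5 -0.6 -0.6] yaw 0.292
```

```bash
python3 -m crank '[{"hand":1,"dx":0,"dy":0,"dz":0,"yaw":0.1},{"hand":1,"dx":0,"dy":0,"dz":0,"yaw":0.2},{"hand":1,"dx":0,"dy":0,"dz":0,"yaw":0.27},{"hand":1,"dx":0,"dy":0,"dz":0,"yaw":0.297},{"hand":1,"dx":0,"dy":0,"dz":0,"yaw":0.297},{"hand":1,"dx":0,"dy":0,"dz":0,"yaw":0.297},{"hand":1,"dx":0,"dy":0,"dz":0,"yaw":0.297},{"hand":1,"dx":0,"dy":0,"dz":0,"yaw":0.297},{"hand":1,"dx":0,"dy":0,"dz":0,"yaw":0.297},{"hand":1,"dx":0,"dy":0,"dz":0,"yaw":0.297}]'
python3 -c "
from h import *
togo(.53,-.1323,.099,.659)
snap('wrist','w3')"
```

```text
clock: 5.83
position: [0.5294, -0.1323, 0.0984]
tool_rot: [-1.57, -0.0, 0.66]
force: [-0.1, 6.1, 4.8]
grip_width: 0.0133
t 5.83 p [ 0.5294 -0.1323  0.0984] rpy [-1.5704e+00 -4.0000e-04  6.5950e-01] q7 1.171 F [-0.1   6.11  4.79] M [ 1.133  0.09  -0.075] w 0.0133
dx,dy,dz [ 0.5 -0.6 -0.4] yaw 0.001
```

View pics/w3.png

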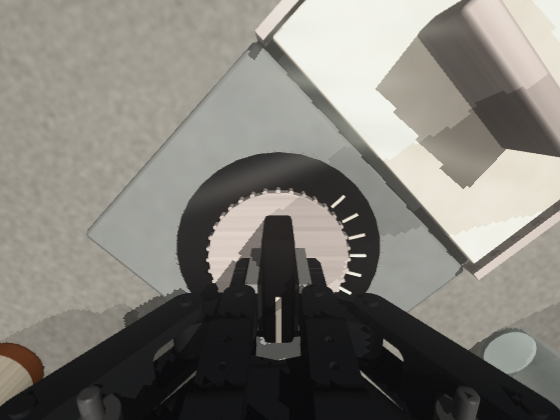

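Run:
```python
from h import *
C=cam('wrist')
c=ray(C,(278,250),.0935)
d=ray(C,(278.5,340),.1265)-ray(C,(278.5,222),.1265); b=np.arctan2(d[1],d[0])
print('bar',b)
for a,e in (((344,196),(333,206)),((357,214),(343,221)),((366,235),(349,238)),((367,256),(350,255))):
    o=ray(C,a,.086)-[.5300,-.1325,.086]; print('mark ang',np.arctan2(o[1],o[0]),np.hypot(o[0],o[1]))
print('theta',-.127-b); st()
```

```text
bar -0.9106938796148342
mark ang 1.418316465019127 0.04877562703747593
mark ang 1.158081674980778 0.0490636605101336
mark ang 0.8839224379254272 0.05028912814227432
mark ang 0.6272540120561463 0.05073143673989581
theta 0.7836938796148342
t 5.88 p [ 0.5294 -0.1323  0.0984] rpy [-1.5705e+00 -4.0000e-04  6.5940e-01] q7 1.171 F [-0.74  4.37  4.81] M [ 1.127  0.042 -0.062] w 0.0136
```

```bash
python3 -m crank '[{"hand":1,"dx":0,"dy":0,"dz":0,"yaw":-0.05},{"hand":1,"dx":0,"dy":0,"dz":0,"yaw":-0.15},{"hand":1,"dx":0,"dy":0,"dz":0,"yaw":-0.25},{"hand":1,"dx":0,"dy":0,"dz":0,"yaw":-0.35},{"hand":1,"dx":0,"dy":0,"dz":0,"yaw":-0.45},{"hand":1,"dx":0,"dy":0,"dz":0,"yaw":-0.55},{"hand":1,"dx":0,"dy":0,"dz":0,"yaw":-0.65},{"hand":1,"dx":0,"dy":0,"dz":0,"yaw":-0.75},{"hand":1,"dx":0,"dy":0,"dz":0,"yaw":-0.85},{"hand":1,"dx":0,"dy":0,"dz":0,"yaw":-0.95},{"hand":1,"dx":0,"dy":0,"dz":0,"yaw":-1.03},{"hand":1,"dx":0,"dy":0,"dz":0,"yaw":-1.07}]'
python3 -c "
from h import *
togo(.53,-.1323,.099,1.957)"
```

```text
clock: 6.88
position: [0.5292, -0.1326, 0.0984]
tool_rot: [-1.571, -0.0, 1.734]
force: [-1.6, 4.5, 4.3]
grip_width: 0.0136
t 6.88 p [ 0.5292 -0.1326  0.0984] rpy [-1.571e+00 -3.000e-04  1.734e+00] q7 1.982 F [-1.59  4.5   4.34] M [ 0.904  0.148 -0.136] w 0.0136
dx,dy,dz [ 0.2 -0.6 -0.8] yaw -0.223
```

```bash
python3 -m crank '[{"hand":1,"dx":0,"dy":0,"dz":0,"yaw":-0.06},{"hand":1,"dx":0,"dy":0,"dz":0,"yaw":-0.12},{"hand":1,"dx":0,"dy":0,"dz":0,"yaw":-0.18},{"hand":1,"dx":0,"dy":0,"dz":0,"yaw":-0.22},{"hand":1,"dx":0,"dy":0,"dz":0,"yaw":-0.22},{"hand":1,"dx":0,"dy":0,"dz":0,"yaw":-0.22},{"hand":1,"dx":0,"dy":0,"dz":0,"yaw":-0.22},{"hand":1,"dx":0,"dy":0,"dz":0,"yaw":-0.22},{"hand":1,"dx":0,"dy":0,"dz":0,"yaw":-0.22},{"hand":1,"dx":0,"dy":0,"dz":0,"yaw":-0.22}]'
python3 -c "
from h import *
togo(.53,-.1323,.099,1.957)
snap('wrist','w4')"
```

```text
clock: 7.72
position: [0.5293, -0.1327, 0.0984]
tool_rot: [-1.571, 0.0, 1.947]
force: [-0.9, 4.8, 5.4]
grip_width: 0.0133
t 7.72 p [ 0.5293 -0.1327  0.0984] rpy [-1.5709  0.      1.9474] q7 2.144 F [-0.9   4.8   5.36] M [0.904 0.167 0.022] w 0.0133
dx,dy,dz [ 0.1 -0.6 -0.8] yaw -0.01
```

View pics/w4.png

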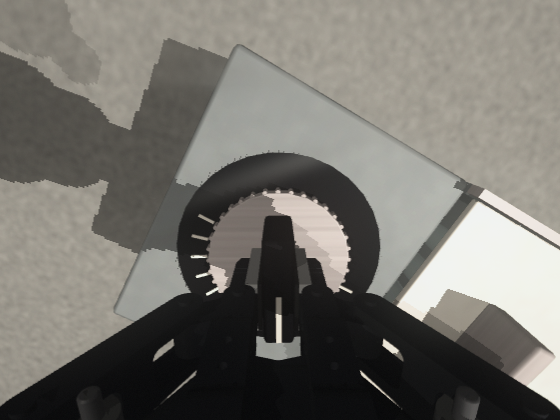

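Run:
```python
from h import *
C=cam('wrist')
d=ray(C,(278.5,340),.1265)-ray(C,(278.5,222),.1265); b=np.arctan2(d[1],d[0])
print('bar',b)
for i,a in ((6,(198,215)),(5,(192,236)),(4,(190,257))):
    o=ray(C,a,.086)-[.5300,-.1325,.086]; m=np.arctan2(o[1],o[0]); print('mark ang',m,np.hypot(o[0],o[1]),'zero',m+i*.2618,'theta',m+i*.2618-b)
```

```text
bar 0.3774495469239947
mark ang -1.6780010173656414 0.0490979129376551 zero -0.1072010173656417 theta -0.4846505642896364
mark ang -1.4114549325194476 0.04890236474534741 zero -0.1024549325194477 theta -0.4799044794434424
mark ang -1.1478218611834001 0.050026628048500804 zero -0.10062186118340022 theta -0.4780714081073949
```

```bash
python3 -m crank '[{"hand":1,"dx":0,"dy":0,"dz":0,"yaw":-0.02},{"hand":1,"dx":0,"dy":0,"dz":0,"yaw":-0.02},{"hand":1,"dx":0,"dy":0,"dz":0,"yaw":-0.02},{"hand":1,"dx":0,"dy":0,"dz":0,"yaw":-0.02},{"hand":1,"dx":0,"dy":0,"dz":0,"yaw":-0.02},{"hand":1,"dx":0,"dy":0,"dz":0,"yaw":-0.02},{"hand":1,"dx":0,"dy":0,"dz":0,"yaw":-0.02},{"hand":1,"dx":0,"dy":0,"dz":0,"yaw":-0.02}]'
python3 -m crank '[{"hand":1,"dx":0,"dy":0,"dz":0,"yaw":0.05},{"hand":1,"dx":0,"dy":0,"dz":0,"yaw":0.15},{"hand":1,"dx":0,"dy":0,"dz":0,"yaw":0.25},{"hand":1,"dx":0,"dy":0,"dz":0,"yaw":0.35},{"hand":1,"dx":0,"dy":0,"dz":0,"yaw":0.45},{"hand":1,"dx":0,"dy":0,"dz":0,"yaw":0.55},{"hand":1,"dx":0,"dy":0,"dz":0,"yaw":0.65},{"hand":1,"dx":0,"dy":0,"dz":0,"yaw":0.75},{"hand":1,"dx":0,"dy":0,"dz":0,"yaw":0.85},{"hand":1,"dx":0,"dy":0,"dz":0,"yaw":0.95},{"hand":1,"dx":0,"dy":0,"dz":0,"yaw":1.05},{"hand":1,"dx":0,"dy":0,"dz":0,"yaw":1.15}]'
python3 -c "
from h import *
togo(.53,-.1323,.099,.544)"
```

```text
clock: 8.43
position: [0.5293, -0.1326, 0.0983]
tool_rot: [-1.571, 0.0, 1.968]
force: [-0.8, 4.6, 5.1]
grip_width: 0.0133
clock: 9.43
position: [0.5293, -0.1324, 0.0984]
tool_rot: [-1.571, -0.0, 0.813]
force: [-1.4, 5.9, 2.9]
grip_width: 0.0136
t 9.43 p [ 0.5293 -0.1324  0.0984] rpy [-1.5706e+00 -2.0000e-04  8.1290e-01] q7 1.285 F [-1.41  5.87  2.89] M [1.145 0.148 0.027] w 0.0136
dx,dy,dz [ 0.5 -0.6 -0.5] yaw 0.269
```

```bash
python3 -m crank '[{"hand":1,"dx":0,"dy":0,"dz":0,"yaw":0.08},{"hand":1,"dx":0,"dy":0,"dz":0,"yaw":0.15},{"hand":1,"dx":0,"dy":0,"dz":0,"yaw":0.2},{"hand":1,"dx":0,"dy":0,"dz":0,"yaw":0.24},{"hand":1,"dx":0,"dy":0,"dz":0,"yaw":0.27},{"hand":1,"dx":0,"dy":0,"dz":0,"yaw":0.29},{"hand":1,"dx":0,"dy":0,"dz":0,"yaw":0.31},{"hand":1,"dx":0,"dy":0,"dz":0,"yaw":0.33}]'
cat > mz.py <<'E'
from h import *
import sys
n=int(sys.argv[1]) if len(sys.argv)>1 else 3
m=[];w=[];e=[];g=[]
for i in range(n):
    if i: bot.grab_frame('wrist')
    s=bot.observe(); R=Ro.from_euler('xyz',s['tool_rot']).as_matrix()
    m.append(s['moment'][2]); w.append(s['tool_rot'][2]); e.append(s['joint_efforts'][6]);g.append(s['qd'][6])
print('t',round(s['clock'],2),'Mz',np.round(m,3),'mean',round(np.mean(m),3),'yaw',np.round(np.mean(w),4),'theta',round(1.444-np.mean(w),3),'e7',np.round(e,3),'qd7',np.round(g,3))
E
python3 mz.py 4
```

```text
clock: 10.1
position: [0.5294, -0.1323, 0.0984]
tool_rot: [-1.571, -0.0, 0.487]
force: [-0.1, 5.9, 4.0]
grip_width: 0.0134
t 10.25 Mz [ 0.065  0.036 -0.044 -0.165] mean -0.027 yaw 0.4867 theta 0.957 e7 [ 0.503  0.418 -0.44  -0.105] qd7 [-0.18   0.031  0.016  0.006]
```

```bash
python3 mz.py 8; python3 -m crank '[{"hand":1,"dx":0,"dy":0,"dz":0,"yaw":0.01},{"hand":1,"dx":0,"dy":0,"dz":0,"yaw":0.02}]' |sed -n 3p; python3 mz.py 5
```

```text
t 10.6 Mz [-0.165 -0.055 -0.033 -0.138 -0.093 -0.037 -0.123 -0.116] mean -0.095 yaw 0.4877 theta 0.956 e7 [-0.105  0.029  0.067  0.076  0.077  0.077  0.077  0.077] qd7 [ 0.006  0.003  0.001 -0.001  0.001  0.001  0.     0.002]
tool_rot: [-1.57, -0.0, 0.468]
t 10.97 Mz [ 0.055  0.092  0.045  0.011 -0.017] mean 0.037 yaw 0.4674 theta 0.977 e7 [ 0.278  0.193 -0.243 -0.072  0.001] qd7 [-0.092  0.015  0.008  0.001 -0.001]
```

```bash
python3 -m crank '[{"hand":1,"dx":0,"dy":0,"dz":0,"yaw":0.01},{"hand":1,"dx":0,"dy":0,"dz":0,"yaw":0.02}]' |sed -n 3p; python3 mz.py 5
```

```text
tool_rot: [-1.571, -0.0, 0.448]
t 11.33 Mz [ 0.12   0.046 -0.058  0.002 -0.045] mean 0.013 yaw 0.4474 theta 0.997 e7 [ 0.279  0.193 -0.243 -0.072  0.001] qd7 [-0.09   0.014  0.008  0.003 -0.   ]
```

```bash
python3 -m crank '[{"hand":1,"dx":0,"dy":0,"dz":0,"yaw":0.01},{"hand":1,"dx":0,"dy":0,"dz":0,"yaw":0.02}]' |sed -n 3p; python3 mz.py 5
```

```text
tool_rot: [-1.571, -0.0, 0.427]
t 11.7 Mz [ 0.117  0.087 -0.03  -0.021 -0.054] mean 0.02 yaw 0.4274 theta 1.017 e7 [ 0.279  0.193 -0.243 -0.072  0.001] qd7 [-0.091  0.015  0.009  0.003  0.   ]
```

```bash
python3 -m crank '[{"hand":1,"dx":0,"dy":0,"dz":0,"yaw":0.01},{"hand":1,"dx":0,"dy":0,"dz":0,"yaw":0.02}]' |sed -n 3p; python3 mz.py 5
```

```text
tool_rot: [-1.571, -0.0, 0.408]
t 12.07 Mz [ 0.126  0.055 -0.031  0.048 -0.022] mean 0.035 yaw 0.4074 theta 1.037 e7 [ 0.279  0.193 -0.243 -0.072  0.001] qd7 [-0.092  0.014  0.008  0.005  0.001]
```

```bash
python3 -m crank '[{"hand":1,"dx":0,"dy":0,"dz":0,"yaw":0.01},{"hand":1,"dx":0,"dy":0,"dz":0,"yaw":0.02}]' |sed -n 3p; python3 mz.py 5
```

```text
tool_rot: [-1.57, -0.0, 0.388]
t 12.43 Mz [ 0.077  0.049 -0.02  -0.06  -0.061] mean -0.003 yaw 0.3875 theta 1.057 e7 [ 0.279  0.193 -0.244 -0.072  0.001] qd7 [-0.09   0.014  0.01   0.002  0.   ]
```

```bash
python3 -m crank '[{"hand":1,"dx":0,"dy":0,"dz":0,"yaw":0.01},{"hand":1,"dx":0,"dy":0,"dz":0,"yaw":0.02}]' |sed -n 3p; python3 mz.py 5
```

```text
tool_rot: [-1.57, -0.0, 0.368]
t 12.8 Mz [ 0.029  0.039 -0.037 -0.004 -0.003] mean 0.005 yaw 0.3674 theta 1.077 e7 [ 0.28   0.193 -0.244 -0.072  0.001] qd7 [-0.09   0.017  0.009  0.003  0.001]
```

```bash
cat >> mz.py <<'E'
sys.exit(1 if (e[0]>.31 or e[-1]>.03 or np.mean(m[-3:])>.1) else 0)
E
python3 -m crank '[{"hand":1,"dx":0,"dy":0,"dz":0,"yaw":0.01},{"hand":1,"dx":0,"dy":0,"dz":0,"yaw":0.02}]' |sed -n 3p; python3 mz.py 5 && 
python3 -m crank '[{"hand":1,"dx":0,"dy":0,"dz":0,"yaw":0.01},{"hand":1,"dx":0,"dy":0,"dz":0,"yaw":0.02}]' |sed -n 3p && python3 mz.py 5 && 
python3 -m crank '[{"hand":1,"dx":0,"dy":0,"dz":0,"yaw":0.01},{"hand":1,"dx":0,"dy":0,"dz":0,"yaw":0.02}]' |sed -n 3p && python3 mz.py 5 &&
python3 -m crank '[{"hand":1,"dx":0,"dy":0,"dz":0,"yaw":0.01},{"hand":1,"dx":0,"dy":0,"dz":0,"yaw":0.02}]' |sed -n 3p && python3 mz.py 5
```

```text
tool_rot: [-1.57, -0.0, 0.348]
t 13.17 Mz [ 0.04   0.013  0.003 -0.011 -0.009] mean 0.007 yaw 0.3475 theta 1.097 e7 [ 0.28   0.193 -0.244 -0.072  0.001] qd7 [-0.092  0.016  0.007  0.001  0.001]
tool_rot: [-1.57, -0.0, 0.328]
t 13.53 Mz [-0.007  0.01  -0.037  0.018 -0.015] mean -0.006 yaw 0.3275 theta 1.117 e7 [ 0.28   0.193 -0.244 -0.072  0.001] qd7 [-0.091  0.015  0.009  0.002  0.002]
tool_rot: [-1.57, -0.0, 0.308]
t 13.9 Mz [0.109 0.088 0.023 0.066 0.012] mean 0.059 yaw 0.3075 theta 1.136 e7 [ 0.244  0.151 -0.288 -0.116 -0.042] qd7 [-0.09   0.016  0.008  0.002  0.001]
tool_rot: [-1.57, -0.0, 0.288]
t 14.27 Mz [0.15  0.126 0.143 0.057 0.124] mean 0.12 yaw 0.2876 theta 1.156 e7 [ 0.182  0.088 -0.354 -0.183 -0.109] qd7 [-0.09   0.016  0.007  0.004  0.001]
```

```bash
python3 -m crank '[{"hand":1,"dx":0,"dy":0,"dz":0,"yaw":0.005},{"hand":1,"dx":0,"dy":0,"dz":0,"yaw":0.01}]' |sed -n 3p; python3 mz.py 8
```

```text
tool_rot: [-1.571, -0.0, 0.278]
t 14.78 Mz [0.23  0.206 0.247 0.141 0.148 0.185 0.162 0.155] mean 0.184 yaw 0.2779 theta 1.166 e7 [-0.031 -0.074 -0.287 -0.203 -0.167 -0.157 -0.156 -0.155] qd7 [-0.046  0.008  0.005  0.004 -0.     0.001 -0.001 -0.002]
```

```bash
python3 -m crank '[{"hand":1,"dx":0,"dy":0,"dz":0,"yaw":0.005},{"hand":1,"dx":0,"dy":0,"dz":0,"yaw":0.01}]' |sed -n 3p; python3 mz.py 8
```

```text
tool_rot: [-1.57, -0.0, 0.268]
t 15.3 Mz [0.232 0.171 0.179 0.221 0.216 0.176 0.199 0.189] mean 0.198 yaw 0.268 theta 1.176 e7 [-0.065 -0.108 -0.324 -0.24  -0.204 -0.194 -0.192 -0.192] qd7 [-0.045  0.008  0.003  0.001  0.     0.001  0.001  0.001]
```

```bash
python3 -m crank '[{"hand":1,"dx":0,"dy":0,"dz":0,"yaw":0},{"hand":1,"dx":0,"dy":0,"dz":0,"yaw":0},{"hand":1,"dx":0,"dy":0,"dz":0,"yaw":0},{"hand":0,"dx":0,"dy":0,"dz":0,"yaw":0},{"hand":0,"dx":0,"dy":0,"dz":0,"yaw":0},{"hand":0,"dx":0,"dy":0,"dz":0,"yaw":0},{"hand":0,"dx":0,"dy":0,"dz":0,"yaw":0},{"hand":0,"dx":0,"dy":0,"dz":0,"yaw":0},{"hand":0,"dx":0,"dy":0,"dz":0,"yaw":0},{"hand":0,"dx":0,"dy":-20,"dz":0,"yaw":0},{"hand":0,"dx":0,"dy":-60,"dz":0,"yaw":0},{"hand":0,"dx":0,"dy":-100,"dz":0,"yaw":0}]'
python3 -c "
from h import *
st()
snap('wrist','w5')"
```

```text
clock: 16.3
position: [0.5282, -0.133, 0.1988]
tool_rot: [-1.57, 0.003, 0.268]
force: [1.1, 0.3, 0.2]
grip_width: 0.0859
t 16.3 p [ 0.5282 -0.133   0.1988] rpy [-1.5705  0.0028  0.2681] q7 0.783 F [1.11 0.27 0.18] M [ 0.041 -0.101  0.008] w 0.0859
```

View pics/w5.png

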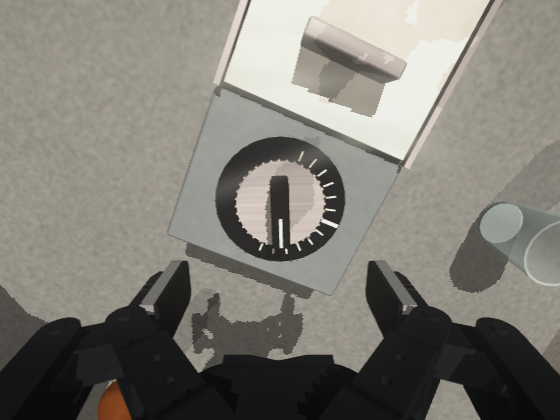

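```bash
python3 -c "
from h import *
togo(.546,-.0085,.16,1.444)"
```

```text
t 16.35 p [ 0.5311 -0.1344  0.2062] rpy [-1.5735 -0.0058  0.2672] q7 0.779 F [ 4.15 -2.63 10.69] M [-0.088 -0.343  0.035] w 0.0856
dx,dy,dz [ 47.4  46.2 117.6] yaw -1.177
```

```bash
python3 -m crank '[{"hand":0,"dx":5,"dy":0,"dz":12,"yaw":-0.11},{"hand":0,"dx":10,"dy":0,"dz":25,"yaw":-0.22},{"hand":0,"dx":15,"dy":0,"dz":40,"yaw":-0.33},{"hand":0,"dx":22,"dy":0,"dz":55,"yaw":-0.44},{"hand":0,"dx":30,"dy":5,"dz":70,"yaw":-0.56},{"hand":0,"dx":36,"dy":10,"dz":85,"yaw":-0.68},{"hand":0,"dx":43,"dy":15,"dz":100,"yaw":-0.8},{"hand":0,"dx":48,"dy":22,"dz":115,"yaw":-0.92},{"hand":0,"dx":48,"dy":30,"dz":115,"yaw":-1.04},{"hand":0,"dx":48,"dy":38,"dz":115,"yaw":-1.15},{"hand":0,"dx":48,"dy":38,"dz":115,"yaw":-1.176},{"hand":0,"dx":48,"dy":38,"dz":115,"yaw":-1.176}]'
python3 -m crank '[{"hand":0,"dx":0,"dy":0,"dz":0,"yaw":0},{"hand":0,"dx":0,"dy":0,"dz":0,"yaw":0}]' 
python3 -c "
from h import *
togo(.546,-.0085,.099,1.444)
C=snap('wrist','w6')
for p in ((.5462,-.0086,.127),): print(proj(C,[p]))"
```

```text
clock: 17.35
position: [0.5448, -0.0095, 0.1603]
tool_rot: [-1.57, 0.0, 1.443]
force: [-0.7, -0.5, 0.1]
grip_width: 0.0855
clock: 17.52
position: [0.5451, -0.0094, 0.1608]
tool_rot: [-1.571, -0.0, 1.442]
force: [-0.1, -0.4, -0.3]
grip_width: 0.0853
t 17.52 p [ 0.5451 -0.0094  0.1608] rpy [-1.5714 -0.      1.4416] q7 1.545 F [-0.1 -0.4 -0.3] M [ 0.039 -0.008 -0.004] w 0.0853
dx,dy,dz [ 1.  61.8 -0.7] yaw -0.002
[[279.10096286 238.39499244]]
```

View pics/w6.png

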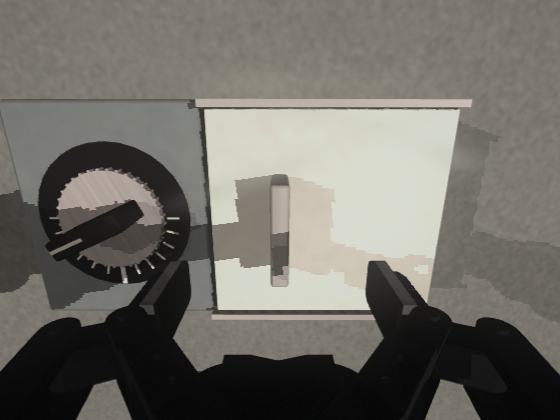

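The handle runs vertically at column ~280, rows 175–287. Its top centre is predicted at (279,238), so it is centred between the jaws. The dial bar points left at about +1.15 rad. Next I descend and grip.

```bash
python3 -m crank '[{"hand":0,"dx":1,"dy":30,"dz":0,"yaw":0},{"hand":0,"dx":1,"dy":50,"dz":0,"yaw":0},{"hand":0,"dx":1,"dy":61,"dz":0,"yaw":0},{"hand":0.5,"dx":1,"dy":61,"dz":0,"yaw":0},{"hand":0.8,"dx":1,"dy":61,"dz":0,"yaw":0},{"hand":1,"dx":1,"dy":61,"dz":0,"yaw":0},{"hand":1,"dx":1,"dy":61,"dz":0,"yaw":0},{"hand":1,"dx":1,"dy":61,"dz":0,"yaw":0},{"hand":1,"dx":1,"dy":61,"dz":0,"yaw":0},{"hand":1,"dx":1,"dy":61,"dz":0,"yaw":0},{"hand":1,"dx":1,"dy":61,"dz":0,"yaw":0},{"hand":1,"dx":1,"dy":61,"dz":0,"yaw":0}]' 40
python3 -c "
from h import *
st()"
```

```text
clock: 18.57
position: [0.5454, -0.0081, 0.1]
tool_rot: [-1.572, -0.0, 1.445]
force: [-1.9, 1.5, 9.1]
grip_width: 0.0114
t 18.57 p [ 0.5454 -0.0081  0.1   ] rpy [-1.5717e+00 -4.0000e-04  1.4447e+00] q7 1.578 F [-1.85  1.53  9.11] M [ 0.065  0.367 -0.178] w 0.0114
```

```bash
python3 -m crank '[{"hand":1,"dx":4,"dy":0,"dz":0,"yaw":0},{"hand":1,"dx":12,"dy":0,"dz":0,"yaw":0},{"hand":1,"dx":22,"dy":0,"dz":0,"yaw":0},{"hand":1,"dx":34,"dy":0,"dz":0,"yaw":0},{"hand":1,"dx":46,"dy":0,"dz":0,"yaw":0},{"hand":1,"dx":58,"dy":0,"dz":0,"yaw":0},{"hand":1,"dx":68,"dy":0,"dz":0,"yaw":0},{"hand":1,"dx":76,"dy":0,"dz":0,"yaw":0},{"hand":1,"dx":82,"dy":0,"dz":0,"yaw":0},{"hand":1,"dx":86,"dy":0,"dz":0,"yaw":0},{"hand":1,"dx":86,"dy":0,"dz":0,"yaw":0}]'
python3 -c "
from h import *
togo(.5462+.0127,-.0086+.0992,.1,1.444)"
```

```text
clock: 19.48
position: [0.5567, 0.078, 0.1001]
tool_rot: [-1.573, -0.001, 1.445]
force: [2.3, 3.1, 5.0]
grip_width: 0.011
t 19.48 p [0.5567 0.078  0.1001] rpy [-1.5726e+00 -8.0000e-04  1.4454e+00] q7 1.432 F [2.33 3.06 5.05] M [ 0.449 -0.302 -0.225] w 0.011
dx,dy,dz [12.7  0.1 -0.6] yaw 0.001
```

```bash
python3 -m crank '[{"hand":1,"dx":4,"dy":0,"dz":0,"yaw":0},{"hand":1,"dx":8,"dy":0,"dz":0,"yaw":0},{"hand":1,"dx":11,"dy":0,"dz":0,"yaw":0},{"hand":1,"dx":11,"dy":0,"dz":0,"yaw":0}]'
python3 -m crank '[{"hand":1,"dx":2,"dy":0,"dz":0,"yaw":0},{"hand":1,"dx":2.5,"dy":0,"dz":0,"yaw":0},{"hand":1,"dx":2.5,"dy":0,"dz":0,"yaw":0},{"hand":1,"dx":2.5,"dy":0,"dz":0,"yaw":0}]'
python3 -c "
from h import *
togo(.5462+.0127,-.0086+.0992,.1,1.444)"
```

```text
clock: 19.82
position: [0.5581, 0.0885, 0.1001]
tool_rot: [-1.573, -0.001, 1.445]
force: [1.3, 1.5, 4.3]
grip_width: 0.0112
clock: 20.15
position: [0.5583, 0.0904, 0.1]
tool_rot: [-1.573, -0.0, 1.444]
force: [0.8, -1.5, 5.9]
grip_width: 0.0113
t 20.15 p [0.5583 0.0904 0.1   ] rpy [-1.5725e+00 -3.0000e-04  1.4445e+00] q7 1.411 F [ 0.76 -1.51  5.85] M [-0.275 -0.258 -0.175] w 0.0113
dx,dy,dz [ 0.3  0.  -0.6] yaw 0.0
```

```bash
python3 -m crank '[{"hand":1,"dx":0,"dy":0,"dz":0,"yaw":0},{"hand":0,"dx":0,"dy":0,"dz":0,"yaw":0},{"hand":0,"dx":0,"dy":0,"dz":0,"yaw":0},{"hand":0,"dx":0,"dy":0,"dz":0,"yaw":0},{"hand":0,"dx":0,"dy":0,"dz":0,"yaw":0},{"hand":0,"dx":0,"dy":0,"dz":0,"yaw":0},{"hand":0,"dx":0,"dy":0,"dz":0,"yaw":0},{"hand":0,"dx":0,"dy":-20,"dz":0,"yaw":0},{"hand":0,"dx":0,"dy":-60,"dz":0,"yaw":0},{"hand":0,"dx":0,"dy":-100,"dz":0,"yaw":0},{"hand":0,"dx":0,"dy":-140,"dz":0,"yaw":0},{"hand":0,"dx":0,"dy":-150,"dz":0,"yaw":0}]'
python3 -m crank '[{"hand":0,"dx":0,"dy":0,"dz":0,"yaw":0},{"hand":0,"dx":0,"dy":0,"dz":0,"yaw":0},{"hand":0,"dx":0,"dy":0,"dz":0,"yaw":0}]'
python3 - <<'E'
from h import *
C=snap('wrist','w7');S=snap('scene','s7'); snap('top','t7')
a=cv2.imread('pics/s7.png');b=cv2.imread('pics/w7.png')
cv2.imwrite('pics/c7.png',cv2.resize(np.hstack([a,b]),(800,300),interpolation=cv2.INTER_AREA))
print('handle open/shut pred',proj(C,[(.5462+.0127,-.0086+.0992,.127),(.5462,-.0086,.127)]))
E
```

```text
clock: 21.15
position: [0.5594, 0.0905, 0.2551]
tool_rot: [-1.577, -0.003, 1.444]
force: [0.5, -0.0, -0.2]
grip_width: 0.0852
clock: 21.4
position: [0.557, 0.0906, 0.2483]
tool_rot: [-1.57, 0.0, 1.445]
force: [0.8, -0.3, -1.1]
grip_width: 0.0854
handle open/shut pred [[278.00102908 201.15175829]
 [167.98968993 200.97846732]]
```

View pics/w7.png

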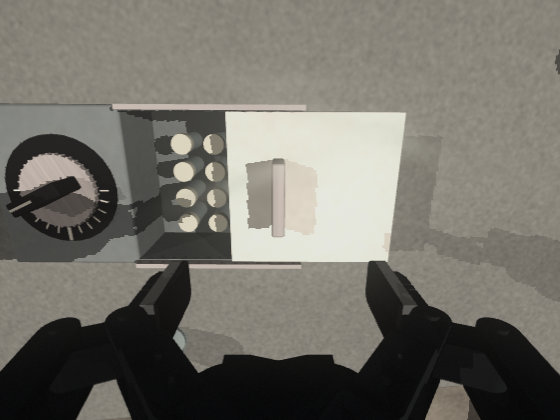

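View pics/s7.png

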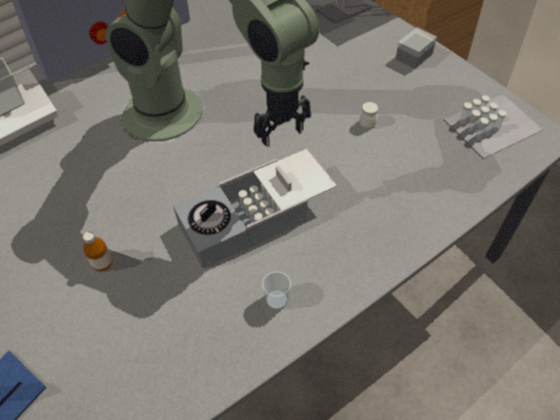

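The handle top is at (279,198), against a fully open prediction of (278,201). The bin is exposed, and the dial bar still points left near its stop. In the scene view the bottle (97,252), beaker (277,290) and jar (369,116) are where they were at the start. The gripper is clear above everything.

```bash
python3 -c "
from h import *
st(); bot.job_done(); print('handed in')"
```

```text
t 21.55 p [0.5571 0.0904 0.2482] rpy [-1.5692e+00  9.0000e-04  1.4449e+00] q7 1.342 F [-0.81 -0.81  0.16] M [-0.018 -0.042  0.009] w 0.0855
the job is handed in; nothing more can be done
handed in
```

I unlocked the locker, slid the cover fully open and handed the job in at 21.6 s. No verdict was reported, so these results come from my own readings.

- **Third mark right:** I turned the dial to about +0.78 rad and held it for about half a second. Reading the plate marks in the wrist camera gave about +0.76.
- **Second mark left:** I turned it to about −0.50, nudged it to −0.52, and paused more than half a second. The marks read about −0.48 before the nudge. These small disagreements fit my dial centre being about 1 mm off, and all the values are inside the ±0.08 tolerance.
- **Stop:** I felt it at about 1.12–1.13 rad. I leaned on it for over half a second at about 0.19–0.20 N m, which is roughly 6.5 N at the pin. The wrist moment and the joint-7 effort agreed on this. The tool turned farther than 8 N m per rad explains, which I put down to give in the grip.
- **Cover:** I slid it 99 mm. The last wrist picture shows the handle within 3 px of its predicted fully open position.
- **Final state:** The dial was left at about 1.15 rad by eye. The bottle, beaker and jar look unmoved in the scene picture. The gripper is open and well above everything, with no contact force on it.

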